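# Start the relay test press with its two-button control

### The job

Push the loaded carrier along its guide, by the upright tab at its tail, until it is fully home against the end stop under the raised press head. Then press the two round start buttons on the front console together, one with each fingertip, and keep both held down until the head has come all the way down and rests on the relay; then let go. Push and press only: lift nothing, touch neither the relay nor the press head, and leave the other things where they are.

Things in the scene. Friction and masses are not known exactly. Their poses are not given: they have to be found in the camera images.
- test_press: Fixed grey bench test press, 157 mm high. Origin on the table surface under the axis of the press head; x points from the front console to the column at the back, y to the left seen from the console, z up. Base plate 12 mm thick, x -182..118, y -100..100 mm. Column x 58..108, y -32..32; its side housings x 38..92, y -50..50, 98 to 126 mm up.
- end_stop (a point): Middle of the end stop's face, where the guide channel of the press ends: y = +40.5 mm in the press frame, 19 mm above the table. The channel runs along the press's y between two rails (inner faces x = -43.5 and +43.5 mm, tops 24 mm above the table) and is open at its right (-y) end, y = -223 mm.
- carrier: Loose aluminium carrier plate, 84 x 185 x 10 mm, 0.28 to 0.46 kg, lying in the guide; plain friction, 1 to 6 N to push. Axes as the press; origin at its underside below the relay socket, 12 mm above the table; it reaches y -145..+40 mm. Starts 45 to 75 mm short of home; fully home, against the stop, its origin is within 3 mm of the press's. Two 11 mm holes take the head's pins only when home.
- carrier_tail (a point): Point on the outer (-y) face of the carrier's upright tail tab, at the middle of its width, 42 mm above the table. The tab is 60 mm wide (x), 8 mm thick (y), its top 60 mm above the table. Push here towards +y of the press.
- relay: Grey plug-in relay, 23 x 29 x 40 mm, 30 g, standing loose in the 12 mm high black socket of the carrier; origin at the centre of its underside, 22 mm above the table. It rides with the carrier and is not to be touched.
- press_head (a joint): How far the weight-driven, oil-damped press head has come down, m: 0 raised, about 0.025 when it rests on the relay in a carrier that is home, after 2 to 4 s of holding both buttons; it then stays down by itself. Two spring pawls, one per start button, hold it up. The head is not to be touched.
- press_pad (a point): Centre of the underside of the head's rubber pad: 87 mm above the table when raised, about 62 mm when it rests on the relay. The head's crosshead above it is x -38..52, y -22..22 mm in the press frame, 99 to 115 mm above the table when raised, a 32 mm round weight on it up to 141 mm; its two pin tips then stand 41 mm up.
- start_left_top (a point): Centre of the flat top of the left start button: black, round, 26 mm across (23 mm flat), 46 mm above the table when up. The two buttons stand 60 mm apart between centres, along y of the press (x -145, y +30 and -30 mm), on the dark console: x -178..-112, y -75..75 mm, top 34 mm above the table.
- start_right_top (a point): Centre of the flat top of the right start button, alike.
- start_left (a joint): Travel of the left (+y) start button, m: 0 up, 0.008 fully down. Its spring takes 2 N at the top and 5.2 N fully down and returns it. Its pawl is out of the head's way from 0.005 on.
- start_right (a joint): The same for the right (-y) start button. The head sinks slowly, only while both are pressed by 0.005 or more; if one is let go in the first 18 mm of its way, a pawl catches the head, and pressing both again frees it.
- relay_blue: Bystander: blue plug-in relay, 23 x 29 x 40 mm, standing to the left of the press. Origin at the centre of its underside.
- meter: Bystander: hand multimeter, 142 x 68 x 41 mm, to the left of the console. Origin at the centre of its underside.
- cutters: Bystander: side cutters, 53 x 136 x 14 mm, to the right of the console. Origin at the centre of its underside.
- tweezers: Bystander: tweezers, 129 mm long, behind the guide. Origin at the centre of its underside.
- terminal_strip: Bystander: terminal block, 20 x 90 x 20 mm, in front of the console's left end. Origin at the centre of its underside.
- fuse_box: Bystander: small box, 40 x 60 x 22 mm, in front of the console. Origin at the centre of its underside.
Mind the look-alikes: they are no part of the job. What is shaped like the carrier but yellow is not meant.

How it is judged:
On the way, in this order (a step that is already met when the one before it is completed fails the run):
1. the carrier is fully home (within 3 mm) while the head is still raised (y of carrier in the frame of test_press between -0.003 and 0.003 m and value of joint press_head below 0.004 m), for 0.2 s.
2. both start buttons are down together and the head is still high (value of joint each of start_left, start_right above 0.005 m and y of carrier in the frame of test_press between -0.003 and 0.003 m and value of joint press_head below 0.014 m), for 0.1 s.
3. both buttons are still held when the head rests on the relay (value of joint each of start_left, start_right above 0.005 m and y of carrier in the frame of test_press between -0.003 and 0.003 m and value of joint press_head between 0.022 and 0.028 m and contact force between press_head and relay above 3 N), for 0.2 s.
At the end, for the whole second after the job is handed in: The carrier is home (its origin within 3 mm along the guide of the press's), the head has come to rest 22 to 28 mm down, pressing on the relay with more than 3 N, the relay stands upright in its socket (within 0.1 rad and 5 mm), and both buttons have sprung back (under 2 mm) (y of carrier in the frame of test_press between -0.003 and 0.003 m and value of joint press_head between 0.022 and 0.028 m and contact force between press_head and relay above 3 N and value of joint each of start_left, start_right below 0.002 m and velocity of joint press_head below 0.003 m/s and angle between relay's own z axis and vertical below 0.1 rad and horizontal distance between relay and carrier below 0.005 m); the robot touches nothing.
It fails at once if one start button is pressed (over 6 mm) while the other is not (under 1 mm) ((value of joint start_left above 0.006 m and value of joint start_right below 0.001 m) or (value of joint start_right above 0.006 m and value of joint start_left below 0.001 m)).
It fails at once if the press head is touched by the robot (contact force between any of the fingers, the arm and press_head above 1 N).
It fails at once if the relay is touched by the robot (contact force between any of the fingers, the arm and relay above 1 N).
It fails at once if the carrier or the relay is lifted (by over 8 mm) (z of carrier in the frame of test_press above 0.02 m or z of relay in the frame of test_press above 0.03 m).
It fails at once if a bystander is moved by over 15 mm (distance of any of relay_blue, meter, cutters, tweezers, terminal_strip, fuse_box from where it was at the start of the episode above 0.015 m).
It also fails if it takes over 58 s, if anything falls off the work surface, if the arm or the gripper's body presses on something with over 40 N, if the wrist force passes 120 N, or if a joint passes its speed limit or range.

### The arm

A 6-joint arm with a two-finger parallel gripper is mounted at the origin on a cart in front of the work surface, level with it; the furniture and walls round the work are solid. World frame = base frame: x ahead of the robot, y to its left, z up, the work surface at z = 0. Lengths are in m, angles in rad, forces in N, time in s.
With the tool pointing down it reaches from about 0.4 to 0.825 m from the base axis. Payload 7 kg.
Tool frame: the origin (TCP) lies on the centre line of the jaws, within the pads' length; the fingertips stand tip_reach ahead of it and the grasp point (between the pads) is the TCP (tip_reach is the distance from the TCP to the fingertips, in m); z points along the fingers, y is the line along which they close (so a half turn about z gives the same grasp; the last joint's range is limited). The gripper opens to 88 mm and grips with 3 to 60 N. Pads are 19 mm wide; open, the fingers measure 130 mm over their backs; the gripper's body (78 mm by 193 mm) begins 47 mm behind the grasp point.
Start: joints at [1.498, 0.359, 0.012, 0, -1.224, -0.288], TCP at [0.238, 0.632, 0.246] pointing down, gripper open.
Joint ranges: [-3.07, 3.07], [-1.43, 2.12], [-1.02, 1.25], [-3.03, 1.67], [-3.05, -0], [-3.03, 3.03]. Speed limits (rad/s): [2.39, 2.39, 3.01, 3.14, 3.14, 3.14].

### API

Orientations are given as [roll, pitch, yaw] about the fixed x, y, z axes, in that order (R = Rz(yaw) Ry(pitch) Rx(roll)).
In Python, from station import get_state, grab_frame, calibration, job_done, find_in, mark_of, tip_reach gives the robot as it stands.
- The arm moves only by the shell command python3 -m handwheel 'ROWS' [OPENING] [FORCE]. ROWS is JSON, a list of rows, each an object with "delta_pos": the shift along the world's x, y, z in units of 30 mm (1.0 is 30 mm), a list of three; "dr": the turn, a rotation vector about the world's x, y, z in degrees, a list of three. In form: [{"delta_pos": [tx, ty, tz], "dr": [rx, ry, rz]}, ...]. A call has 1 to 10 rows; each row shifts and turns the commanded pose from where the row before left it; what a row does not reach is not made up. A row lasts 1/10 s, in which the tool goes at most 50 mm and 8.59 degrees, less where a joint would pass 70% of its speed; a pose out of reach is approached as far as the arm can. A call is refused whole if a number of a shift passes 1 or a number of a turn 8.59, either way. A call with a gripper value outside its range is refused whole. OPENING is the closure, from -1 (fully open) to 1 (shut), set as the call begins (- or left out, the last holds). The fingers move at their own pace and stop on an object; FORCE is the grip in N (left out, the last holds). Time passes only in rows, so rows that do not move let the fingers close. It gives the time, the measured TCP pose, the force, the opening and the grip force at its end, in the units of the state.
- get_state(): the state, without advancing time (a new reading comes with each control period).
- grab_frame(name): name is "scene" or "top" or "wrist"; returns the picture (400x640x3 uint8, red, green, blue); there is no depth.
- calibration(name): a dict with "fx", "fy", "cx", "cy" (pixels), "extrinsics" (4x4, takes a point from world to camera coordinates). Camera axes: x right, y down, z forward; pixel columns grow to the right and rows downward; lengths in m; the calibration is good to about 2 mm. A picture is of the moment at which its call begins: read the wrist's pose just before it. calibration takes no time and is no camera call; for the wrist camera it gives the pose at the moment of the call.
- job_done(): hands the job in; it is judged then, once.
Trained networks look in the newest picture that a camera, given by its name, has taken for a name from the list of things; names that differ only in an ending like _2 or _b are one class to them, and where a whole thing is asked for, a point or a joint stands for the part that bears it (a point fixed in the world has none). Each returns a list of dicts, best first, with "conf" (0 to 1); they miss things now and then, are a little off and sometimes report something else, mostly with a low value. They report only what shows in the picture. A call takes as long as a camera call. They do not tell look-alikes from the thing itself.
- find_in(camera, query): "location" ([column, row] in pixels, amid what is visible of it).
- mark_of(camera, query): "location" ([column, row] in pixels: a listed point, or the origin of a listed thing).
The state is a dict: "t": time; "q": joint angles; "qd": joint speeds; "joint_efforts": joint torques, N m; "eef_pos": TCP position; "ee_rot": TCP orientation; "force": force on the tool from outside, world axes, zero at the start; "moment": the same for the moment, N m; "width": finger opening in m; "gripper_force": force on a finger pad.
Only numpy, scipy, OpenCV 4.12 (cv2) and the standard library are available. Lean on these libraries where they do the work, as an engineer would, in place of code of your own. Each camera call takes 0.05 s, during which the arm holds its last target. There are 200 camera calls.

## Working session

There is one attempt and no reset: what is moved stays moved. The work goes in short steps, Python scripts to look and compute and a shell command to move; the robot and the scene stay as the last step left them, time stands still between calls to the robot, and variables do not carry over. Pictures are saved under pics/ and viewed, at most 10 in all, crops included, and the job is handed in when it is done.

```bash
mkdir -p pics; cat > h.py <<'E'
import numpy as np,cv2
from station import *
def save(c,n):
    im=grab_frame(c); cv2.imwrite(f'pics/{n}.png',im[:,:,::-1]); return im
def ray(c,px):
    k=calibration(c);E=np.array(k['extrinsics']);R,t=E[:3,:3],E[:3,3]
    d=R.T@np.array([(px[0]-k['cx'])/k['fx'],(px[1]-k['cy'])/k['fy'],1]);return -R.T@t,d
def at_z(c,px,z):
    o,d=ray(c,px);return o+d*(z-o[2])/d[2]
def proj(c,p):
    k=calibration(c);E=np.array(k['extrinsics']);q=E[:3,:3]@p+E[:3,3]
    return [k['fx']*q[0]/q[2]+k['cx'],k['fy']*q[1]/q[2]+k['cy']]
Z=dict(start_left_top=.046,start_right_top=.046,carrier_tail=.042,end_stop=.019,press_pad=.087,carrier=.012,relay=.022,test_press=0)
E
python3 - <<'E'
from h import *
s=get_state();print(s['t'],s['eef_pos'],s['ee_rot'],s['width'],tip_reach)
for c in('top','scene'):
    save(c,c+'0')
    for n,z in Z.items():
        for r in mark_of(c,n)[:3]:
            print(c,n,round(r['conf'],2),np.round(r['location'],0),np.round(at_z(c,r['location'],z),3))
E
```

```text
0.0 [0.23813052 0.63111909 0.24465628] [ 3.13997931e+00 -1.18429771e-04 -3.60912308e-01] 0.0874243145091313 0.019
top start_left_top 0.38 [294. 230.] [0.502 0.165 0.046]
top start_right_top 0.65 [297. 233.] [0.493 0.156 0.046]
top start_right_top 0.61 [315. 230.] [0.499 0.101 0.046]
top carrier_tail 0.85 [370. 176.] [ 0.664 -0.074  0.042]
top carrier_tail 0.67 [457. 202.] [ 0.577 -0.343  0.042]
top end_stop 0.88 [291. 183.] [0.65  0.174 0.019]
top press_pad 0.92 [302. 182.] [0.645 0.135 0.087]
top carrier 0.81 [427. 241.] [ 0.459 -0.251  0.012]
top carrier 0.77 [324. 184.] [0.647 0.068 0.012]
top carrier 0.62 [263. 252.] [0.437 0.265 0.012]
top relay 0.39 [324. 181.] [0.656 0.068 0.022]
top test_press 0.6 [325. 186.] [0.643 0.065 0.   ]
scene start_left_top 0.46 [273. 224.] [0.5   0.173 0.046]
scene start_right_top 0.64 [295. 229.] [0.519 0.11  0.046]
scene carrier_tail 0.84 [375. 228.] [ 0.658 -0.063  0.042]
scene end_stop 0.9 [304. 202.] [0.646 0.178 0.019]
scene press_pad 0.65 [318. 190.] [0.651 0.129 0.087]
scene press_pad 0.42 [384. 216.] [ 0.67  -0.079  0.087]
scene carrier 0.89 [335. 219.] [0.645 0.064 0.012]
scene carrier 0.79 [401. 321.] [ 0.456 -0.258  0.012]
scene relay 0.56 [335. 218.] [0.641 0.059 0.022]
scene relay 0.28 [335. 217.] [0.646 0.064 0.022]
scene relay 0.24 [263. 204.] [0.561 0.272 0.022]
scene test_press 0.8 [314. 214.] [0.636 0.133 0.   ]
```

```bash
python3 - <<'E'
import cv2
for c,(x0,x1,y0,y1) in dict(top=(220,480,110,300),scene=(220,480,130,350)).items():
    a=cv2.imread(f'pics/{c}0.png')[y0:y1,x0:x1]
    cv2.imwrite(f'pics/{c}0c.png',cv2.resize(a,None,fx=3 if c=='top' else 2.7,fy=3 if c=='top' else 2.7,interpolation=2))
E
```

```text
(no output)
```

View pics/top0c.png

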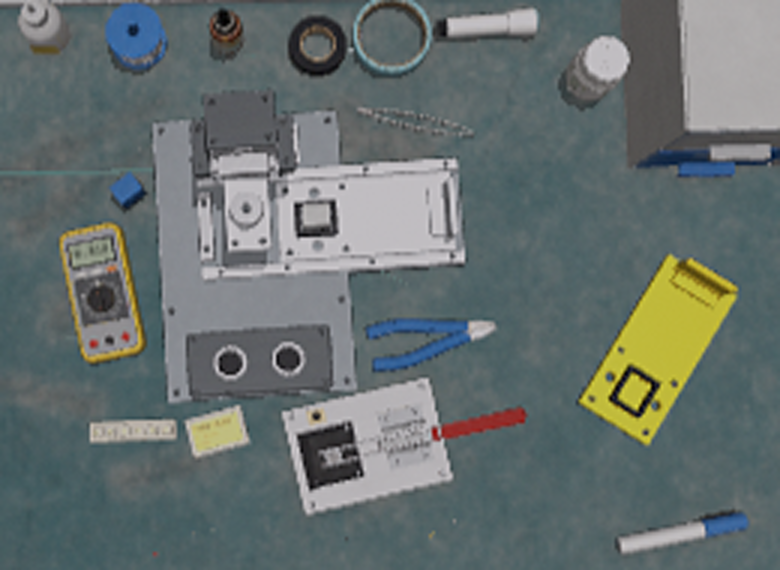

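View pics/scene0c.png

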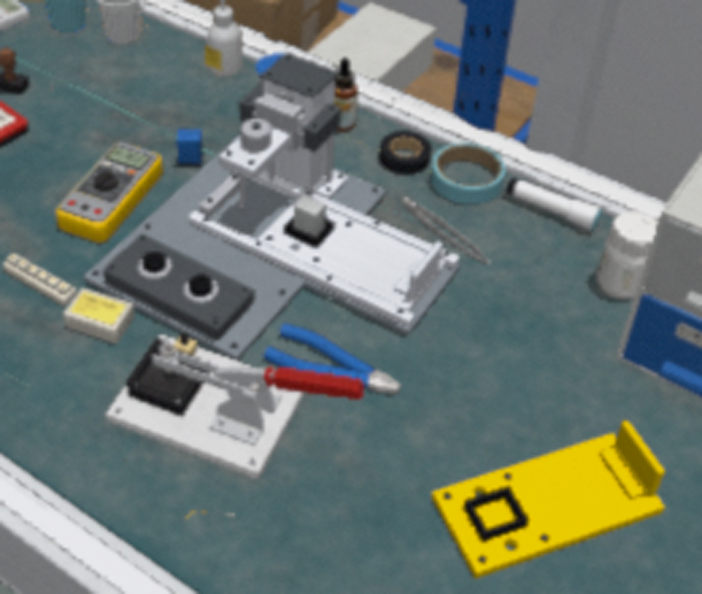

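Top view: the press buttons sit at about (297,230) and (316,229), with the white carrier's tail tab near (371,178). The yellow carrier on the right is the decoy. The scene view agrees: buttons at (277,226) and (294,235), head raised, relay in its socket. Next I fit one press pose to all of these.

```bash
cat > fit.py <<'E'
from h import *
from scipy.optimize import least_squares
T=lambda x,y:(220+x/3,110+y/3)
S=lambda x,y:(220+x/2.7,130+y/2.7)
# cam, px, press-frame point, slides?
O=[('top',T(230,361),(-.145,.03,.046),0),('top',T(288,357),(-.145,-.03,.046),0),
('scene',S(154,260),(-.145,.03,.046),0),('scene',S(201,284),(-.145,-.03,.046),0),
('top',T(168,403),(-.182,.1,.012),0),('top',T(355,388),(-.182,-.1,.012),0),('top',T(338,110),(.118,-.1,.012),0),('top',T(153,124),(.118,.1,.012),0),
('top',(291,183),(0,.0405,.019),0),('scene',(304,202),(0,.0405,.019),0),
('top',(370,176),(0,-.145,.042),1),('scene',(375,228),(0,-.145,.042),1),('scene',(335,219),(0,0,.012),1),('top',(324,184),(0,0,.012),1)]
def W(p,q):
    c,s=np.cos(p[2]),np.sin(p[2]);return np.array([p[0]+c*q[0]-s*q[1],p[1]+s*q[0]+c*q[1],q[2]])
def res(p):
    r=[]
    for c,px,q,sl in O:
        q=np.array(q)+[0,p[3]*sl,0];r+=list(np.array(proj(c,W(p,q)))-px)
    return r
if __name__=='__main__':
    f=least_squares(res,[.645,.13,.06,-.06],loss='soft_l1');p=f.x
    print(p,np.round(np.reshape(res(p),(-1,2)),1).tolist())
    for n,q in dict(L=(-.145,.03,.046),R=(-.145,-.03,.046),M=(-.145,0,.046),tail=(0,-.145+p[3],.042),home=(0,-.145,.042)).items():print(n,W(p,np.array(q)).round(4))
E
python3 fit.py
```

```text
[ 0.64591536  0.13412028  0.04813733 -0.06440473] [[-0.1, 0.3], [0.0, 0.2], [0.5, -0.3], [0.5, -0.5], [-0.3, -0.2], [0.7, 0.3], [-0.6, -0.3], [-0.9, -0.7], [-0.2, 2.3], [0.8, 0.8], [0.0, 2.9], [3.0, 2.1], [-1.3, -1.3], [-0.3, -0.7]]
L [0.4996 0.1571 0.046 ]
R [0.5025 0.0972 0.046 ]
M [0.5011 0.1271 0.046 ]
tail [ 0.656 -0.075  0.042]
home [ 0.6529 -0.0107  0.042 ]
```

```bash
python3 -m handwheel '[{"delta_pos":[0.555,-1,0],"dr":[0,0,2.34]},{"delta_pos":[0.555,-1,0],"dr":[0,0,2.34]},{"delta_pos":[0.555,-1,0],"dr":[0,0,2.34]},{"delta_pos":[0.555,-1,0],"dr":[0,0,2.34]},{"delta_pos":[0.555,-1,0],"dr":[0,0,2.34]},{"delta_pos":[0.555,-1,0],"dr":[0,0,2.34]},{"delta_pos":[0.555,-1,0],"dr":[0,0,2.34]},{"delta_pos":[0.555,-1,0],"dr":[0,0,2.34]},{"delta_pos":[0.555,-1,0],"dr":[0,0,2.34]},{"delta_pos":[0.555,-1,0],"dr":[0,0,2.34]}]' 1 20
python3 -m handwheel '[{"delta_pos":[0.555,-1,0],"dr":[0,0,0]},{"delta_pos":[0.555,-1,0],"dr":[0,0,0]},{"delta_pos":[0.555,-1,0],"dr":[0,0,0]},{"delta_pos":[0.555,-1,0],"dr":[0,0,0]},{"delta_pos":[0.555,-1,0],"dr":[0,0,0]},{"delta_pos":[0.555,-1,0],"dr":[0,0,0]},{"delta_pos":[0.555,-1,0],"dr":[0,0,0]},{"delta_pos":[0.555,-1,0],"dr":[0,0,0]},{"delta_pos":[0.555,-1,0],"dr":[0,0,0]},{"delta_pos":[0.555,-1,0],"dr":[0,0,0]}]'
python3 -m handwheel '[{"delta_pos":[0.555,-1,0],"dr":[0,0,0]},{"delta_pos":[0.555,-1,0],"dr":[0,0,0]},{"delta_pos":[0.555,-1,0],"dr":[0,0,0]},{"delta_pos":[0.555,-1,0],"dr":[0,0,0]},{"delta_pos":[0.555,-1,0],"dr":[0,0,0]},{"delta_pos":[0,-0.2,0],"dr":[0,0,0]},{"delta_pos":[0,0,-1],"dr":[0,0,0]},{"delta_pos":[0,0,-1],"dr":[0,0,0]},{"delta_pos":[0,0,-1],"dr":[0,0,0]},{"delta_pos":[0,0,0],"dr":[0,0,0]}]'
```

```text
t: 1.9
eef_pos: [0.4053, 0.3303, 0.2459]
ee_rot: [-3.141, -0.0, 0.05]
force: [0.4, -0.1, 0.8]
width: 0.0133
gripper_force: 0.0
t: 2.9
eef_pos: [0.5719, 0.0302, 0.2458]
ee_rot: [-3.141, -0.0, 0.048]
force: [0.2, 1.1, -0.4]
width: 0.0003
gripper_force: 0.0
t: 3.9
eef_pos: [0.6516, -0.124, 0.1512]
ee_rot: [-3.141, 0.008, 0.047]
force: [-0.5, -0.3, -0.3]
width: 0.0005
gripper_force: 0.0
```

```bash
python3 - <<'E'
from h import *
s=get_state();print(s['t'],s['eef_pos'],s['ee_rot'])
im=save('wrist','w1')
for n in('carrier_tail','carrier','start_left_top','start_right_top'):
    for r in mark_of('wrist',n)[:2]:print(n,r['conf'],r['location'],at_z('wrist',r['location'],Z[n]).round(4))
E
```

```text
3.9 [ 0.65157444 -0.12399114  0.15116838] [-3.1407309   0.00761477  0.04703782]
carrier_tail 0.88 [549.6, 280.8] [ 0.5887 -0.3381  0.042 ]
carrier_tail 0.72 [263.5, 198.3] [ 0.6556 -0.0752  0.042 ]
carrier 0.94 [112.7, 185.7] [0.6518 0.071  0.012 ]
```

View pics/w1.png

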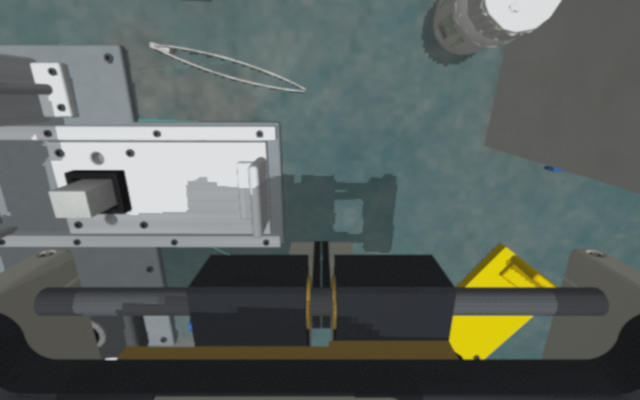

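Wrist view: the tail tab at about (263,198) agrees with the fit to the millimetre, and the closed fingers stand clear on its outer side. I'll lower, then push.

```bash
python3 -m handwheel '[{"delta_pos":[0.15,0,-0.8],"dr":[0,0,0]},{"delta_pos":[0,0,-0.8],"dr":[0,0,0]},{"delta_pos":[0,0,-0.8],"dr":[0,0,0]},{"delta_pos":[0,0,-0.8],"dr":[0,0,0]},{"delta_pos":[0,0,0],"dr":[0,0,0]}]'
python3 -m handwheel '[{"delta_pos":[-0.013,0.27,0],"dr":[0,0,0]},{"delta_pos":[-0.013,0.27,0],"dr":[0,0,0]},{"delta_pos":[-0.013,0.27,0],"dr":[0,0,0]},{"delta_pos":[-0.013,0.27,0],"dr":[0,0,0]},{"delta_pos":[-0.013,0.27,0],"dr":[0,0,0]},{"delta_pos":[-0.013,0.27,0],"dr":[0,0,0]}]'
```

```text
t: 4.65
eef_pos: [0.6577, -0.1244, 0.0577]
ee_rot: [-3.141, 0.004, 0.047]
force: [-0.5, -0.9, -0.5]
width: 0.0005
gripper_force: 0.0
t: 5.25
eef_pos: [0.6572, -0.0755, 0.0605]
ee_rot: [3.141, -0.001, 0.048]
force: [-0.7, -4.7, 2.8]
width: 0.0002
gripper_force: 2.3
```

```bash
python3 -m handwheel '[{"delta_pos":[-0.01,0.2,0],"dr":[0,0,0]},{"delta_pos":[-0.01,0.2,0],"dr":[0,0,0]},{"delta_pos":[-0.01,0.2,0],"dr":[0,0,0]},{"delta_pos":[-0.01,0.2,0],"dr":[0,0,0]}]'
python3 - <<'E'
from h import *
s=get_state();print(s['eef_pos'],s['force'])
for c in('wrist','scene'):
  grab_frame(c)
  for n in('carrier_tail','carrier'):
    for r in mark_of(c,n)[:2]:print(c,n,r['conf'],at_z(c,r['location'],Z[n]).round(4))
E
```

```text
t: 5.65
eef_pos: [0.6557, -0.0517, 0.0598]
ee_rot: [3.141, -0.0, 0.048]
force: [-0.3, -4.8, 5.2]
width: 0.0006
gripper_force: 3.0
[ 0.65569492 -0.05173508  0.05983763] [-0.27532938 -4.79421312  5.2373869 ]
wrist carrier_tail 0.89 [ 0.6516 -0.0333  0.042 ]
wrist carrier 0.91 [0.6451 0.1114 0.012 ]
scene carrier_tail 0.74 [ 0.5743 -0.3412  0.042 ]
scene carrier_tail 0.73 [ 0.6657 -0.0258  0.042 ]
scene carrier 0.83 [0.6423 0.1094 0.012 ]
scene carrier 0.66 [ 0.455  -0.2585  0.012 ]
```

```bash
python3 -m handwheel '[{"delta_pos":[-0.008,0.16,0],"dr":[0,0,0]},{"delta_pos":[-0.008,0.16,0],"dr":[0,0,0]},{"delta_pos":[-0.008,0.16,0],"dr":[0,0,0]},{"delta_pos":[-0.003,0.07,0],"dr":[0,0,0]}]'
python3 -m handwheel '[{"delta_pos":[-0.003,0.07,0],"dr":[0,0,0]},{"delta_pos":[-0.003,0.07,0],"dr":[0,0,0]},{"delta_pos":[0,0,0],"dr":[0,0,0]}]'
```

```text
t: 6.35
eef_pos: [0.6546, -0.0348, 0.0594]
ee_rot: [3.142, 0.0, 0.048]
force: [0.2, -1.5, -0.9]
width: 0.0006
gripper_force: 0.9
t: 6.65
eef_pos: [0.6546, -0.0308, 0.0596]
ee_rot: [-3.141, -0.0, 0.048]
force: [-0.5, -0.2, -0.7]
width: 0.0004
gripper_force: 0.1
```

```bash
for i in 1 2 3; do python3 -m handwheel '[{"delta_pos":[-0.003,0.07,0],"dr":[0,0,0]},{"delta_pos":[0,0,0],"dr":[0,0,0]}]' | sed -n '2p;4p'; done
```

```text
eef_pos: [0.6545, -0.0289, 0.0597]
force: [-0.2, -0.2, -0.4]
eef_pos: [0.6544, -0.0269, 0.0596]
force: [1.1, -1.1, -0.2]
eef_pos: [0.6543, -0.0247, 0.0596]
force: [-0.3, -1.7, 0.4]
```

```bash
for i in 1 2 3; do python3 -m handwheel '[{"delta_pos":[-0.003,0.07,0],"dr":[0,0,0]},{"delta_pos":[0,0,0],"dr":[0,0,0]}]' | sed -n '2p;4p'; done
python3 - <<'E'
from h import *
for c in('wrist','scene'):
  save(c,c+'2')
  for n in('carrier_tail','carrier'):
    for r in mark_of(c,n)[:2]:print(c,n,r['conf'],at_z(c,r['location'],Z[n]).round(4))
E
```

```text
eef_pos: [0.6538, -0.0234, 0.0596]
force: [0.3, -4.7, 0.2]
eef_pos: [0.6531, -0.0231, 0.0596]
force: [-1.1, -13.2, 2.3]
eef_pos: [0.653, -0.0229, 0.06]
force: [-0.0, -22.9, 2.1]
wrist carrier_tail 0.89 [ 0.6508 -0.0057  0.042 ]
wrist carrier_tail 0.41 [0.6545 0.1185 0.042 ]
wrist carrier 0.95 [0.6432 0.1391 0.012 ]
scene carrier_tail 0.84 [0.6704 0.0067 0.042 ]
scene carrier_tail 0.56 [ 0.5766 -0.3405  0.042 ]
scene carrier 0.95 [0.6429 0.1286 0.012 ]
scene carrier 0.61 [0.6548 0.249  0.012 ]
```

Carrier is home: the force climbed to 23 N with no further motion. Now I back off, rise, open to about 46 mm and go over the buttons.

```bash
python3 -m handwheel '[{"delta_pos":[0,-0.5,0],"dr":[0,0,0]},{"delta_pos":[0,-0.8,0],"dr":[0,0,0]},{"delta_pos":[0,0,0.9],"dr":[0,0,0]},{"delta_pos":[0,0,0.9],"dr":[0,0,0]},{"delta_pos":[0,0,0.9],"dr":[0,0,0]},{"delta_pos":[0,0,0.6],"dr":[0,0,0]},{"delta_pos":[-0.8,0,0],"dr":[0,0,0]},{"delta_pos":[-0.8,0,0],"dr":[0,0,0]},{"delta_pos":[-0.8,0,0],"dr":[0,0,0]}]'
python3 -m handwheel '[{"delta_pos":[-0.8,0.5,0],"dr":[0,0,0]},{"delta_pos":[-0.8,0.9,0],"dr":[0,0,0]},{"delta_pos":[-0.8,0.9,0],"dr":[0,0,0]},{"delta_pos":[-0.25,0.9,0],"dr":[0,0,0]},{"delta_pos":[0,0.9,0],"dr":[0,0,0]},{"delta_pos":[0,0.9,0],"dr":[0,0,0]},{"delta_pos":[0,0.9,0],"dr":[0,0,0]},{"delta_pos":[0,0,0],"dr":[0,0,0]},{"delta_pos":[0,0,0],"dr":[0,0,0]},{"delta_pos":[0,0,0],"dr":[0,0,0]}]' -0.05 20
python3 - <<'E'
from h import *
s=get_state();print(s['t'],s['eef_pos'],s['width'])
save('wrist','w3');save('scene','s3')
for n in('start_left_top','start_right_top'):
    for r in mark_of('wrist',n)[:2]:print(n,r['conf'],r['location'],at_z('wrist',r['location'],Z[n]).round(4))
import cv2
a=cv2.imread('pics/s3.png')[130:350,220:480]
cv2.imwrite('pics/s3c.png',cv2.resize(a,None,fx=2.7,fy=2.7,interpolation=2))
E
```

```text
t: 9.05
eef_pos: [0.5813, -0.0572, 0.1586]
ee_rot: [-3.141, -0.001, 0.048]
force: [0.3, -0.4, -0.4]
width: 0.0004
gripper_force: 0.0
t: 10.05
eef_pos: [0.5023, 0.1192, 0.1585]
ee_rot: [-3.141, 0.0, 0.048]
force: [0.2, -0.1, 0.9]
width: 0.0458
gripper_force: 0.0
10.05 [0.50231181 0.1191573  0.15852297] 0.04583194553398552
start_left_top 0.75 [271.7, 206.7] [0.4969 0.1608 0.046 ]
start_right_top 0.89 [345.2, 204.4] [0.502  0.0989 0.046 ]
```

View pics/w3.png

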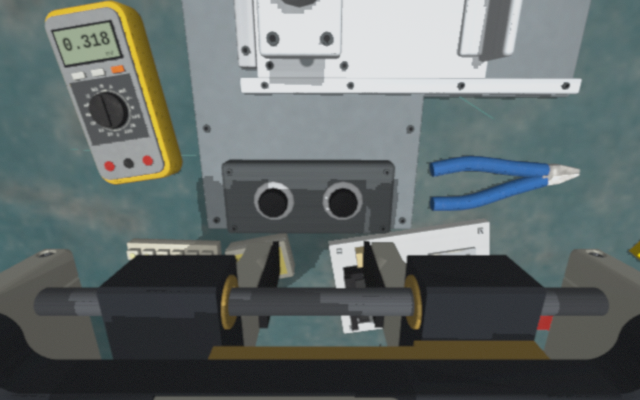

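View pics/s3c.png

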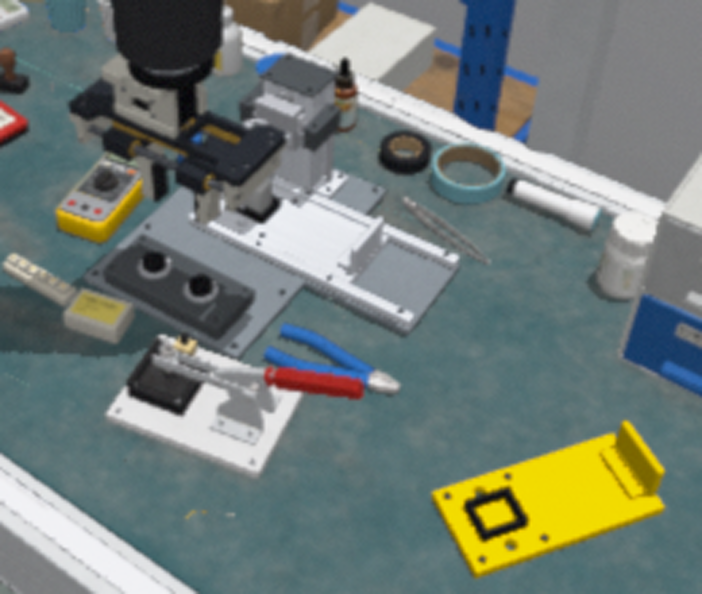

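Wrist view: buttons at (273,202) and (342,202), level with the open fingers. Scene view: the carrier sits under the head and the tab has moved in. I need about +9.5 mm in y, then straight down.

```bash
python3 -m handwheel '[{"delta_pos":[-0.02,0.31,-0.5],"dr":[0,0,0]},{"delta_pos":[0,0,-0.8],"dr":[0,0,0]},{"delta_pos":[0,0,-0.8],"dr":[0,0,0]},{"delta_pos":[0,0,-0.7],"dr":[0,0,0]},{"delta_pos":[0,0,0],"dr":[0,0,0]},{"delta_pos":[0,0,0],"dr":[0,0,0]}]'
python3 - <<'E'
from h import *
s=get_state();print(s['eef_pos'],s['force'])
save('scene','s4');save('wrist','w4')
a=cv2.imread('pics/s4.png')[150:260,230:360];b=cv2.imread('pics/w4.png')
cv2.imwrite('pics/m4.png',np.vstack([cv2.resize(a,(390,330),interpolation=2),cv2.resize(b[130:330,140:500],(390,217))]))
E
```

```text
t: 10.85
eef_pos: [0.5021, 0.1284, 0.0748]
ee_rot: [3.141, 0.0, 0.047]
force: [0.1, 0.2, -0.4]
width: 0.0459
gripper_force: 0.0
[0.50206308 0.12837703 0.07479829] [ 0.10391178  0.17129517 -0.43831617]
```

View pics/m4.png

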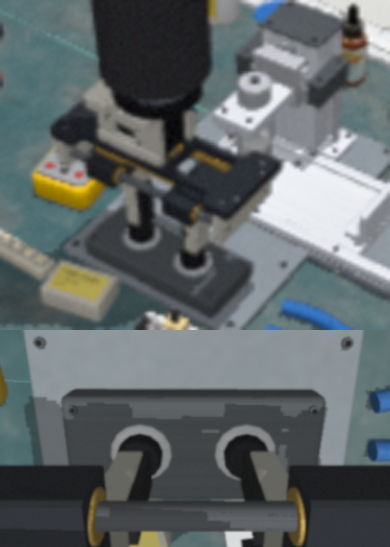

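The fingertips stand centred just above both buttons, about 10 mm up. Pressing now.

```bash
python3 -m handwheel '[{"delta_pos":[0,0,-0.2],"dr":[0,0,0]},{"delta_pos":[0,0,-0.2],"dr":[0,0,0]},{"delta_pos":[0,0,-0.1],"dr":[0,0,0]},{"delta_pos":[0,0,0],"dr":[0,0,0]}]'
python3 -m handwheel '[{"delta_pos":[0,0,-0.08],"dr":[0,0,0]},{"delta_pos":[0,0,0],"dr":[0,0,0]}]'
```

```text
t: 11.35
eef_pos: [0.5026, 0.1292, 0.06]
ee_rot: [-3.141, -0.002, 0.048]
force: [-0.8, 1.0, 7.0]
width: 0.0457
gripper_force: 3.8
t: 11.55
eef_pos: [0.5026, 0.1292, 0.0579]
ee_rot: [-3.141, -0.002, 0.048]
force: [-1.6, 0.5, 9.9]
width: 0.0461
gripper_force: 4.6
```

```bash
python3 -m handwheel '[{"delta_pos":[0,0,-0.05],"dr":[0,0,0]},{"delta_pos":[0,0,0],"dr":[0,0,0]},{"delta_pos":[0,0,0],"dr":[0,0,0]},{"delta_pos":[0,0,0],"dr":[0,0,0]},{"delta_pos":[0,0,0],"dr":[0,0,0]},{"delta_pos":[0,0,0],"dr":[0,0,0]},{"delta_pos":[0,0,0],"dr":[0,0,0]},{"delta_pos":[0,0,0],"dr":[0,0,0]},{"delta_pos":[0,0,0],"dr":[0,0,0]},{"delta_pos":[0,0,0],"dr":[0,0,0]}]'
for i in 1 2 3 4; do python3 -m handwheel '[{"delta_pos":[0,0,0],"dr":[0,0,0]},{"delta_pos":[0,0,0],"dr":[0,0,0]},{"delta_pos":[0,0,0],"dr":[0,0,0]},{"delta_pos":[0,0,0],"dr":[0,0,0]},{"delta_pos":[0,0,0],"dr":[0,0,0]},{"delta_pos":[0,0,0],"dr":[0,0,0]},{"delta_pos":[0,0,0],"dr":[0,0,0]},{"delta_pos":[0,0,0],"dr":[0,0,0]},{"delta_pos":[0,0,0],"dr":[0,0,0]},{"delta_pos":[0,0,0],"dr":[0,0,0]}]'|sed -n '1,2p;4p'; done
python3 - <<'E'
from h import *
save('scene','s5')
for r in mark_of('scene','press_pad')[:2]:print(r)
a=cv2.imread('pics/s5.png')[140:270,230:400]
cv2.imwrite('pics/s5c.png',cv2.resize(a,None,fx=4,fy=4,interpolation=2))
E
```

```text
t: 12.55
eef_pos: [0.5027, 0.1292, 0.0572]
ee_rot: [-3.141, -0.002, 0.048]
force: [-4.3, 0.3, 15.5]
width: 0.046
gripper_force: 7.9
t: 13.55
eef_pos: [0.5026, 0.1292, 0.0572]
force: [-3.9, -0.3, 16.0]
t: 14.55
eef_pos: [0.5026, 0.1292, 0.0572]
force: [-4.5, -0.1, 15.8]
t: 15.55
eef_pos: [0.5026, 0.1292, 0.0572]
force: [-4.4, -0.0, 16.3]
t: 16.55
eef_pos: [0.5027, 0.1292, 0.0572]
force: [-3.9, 1.0, 16.2]
{'location': [318.1, 198.7], 'conf': 0.75}
```

View pics/s5c.png

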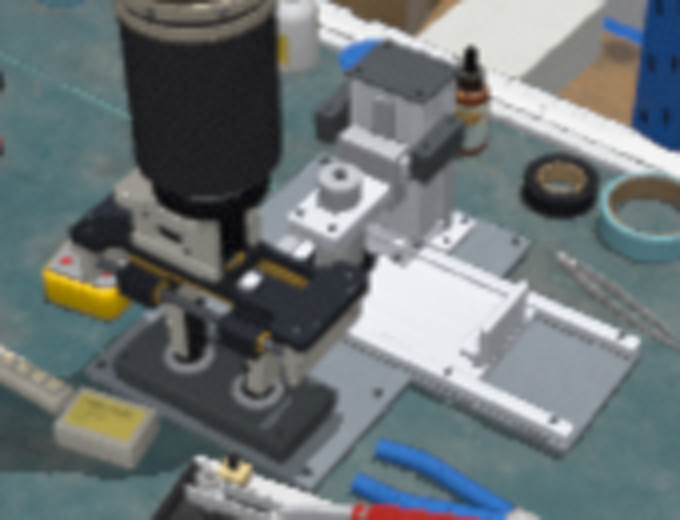

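The head has visibly sunk and the buttons are bottomed (16 N). I'll check the amount before letting go.

```bash
python3 - <<'E'
from h import *
for z in(.087,.062,.141,.116):print(z,proj('scene',np.array([.6459,.1341,z])))
E
```

```text
0.087 [np.float64(315.51719323464863), np.float64(190.6609908706822)]
0.062 [np.float64(315.59505165312584), np.float64(197.1161655033772)]
0.141 [np.float64(315.34153723020444), np.float64(176.09750234694948)]
0.116 [np.float64(315.4241691081881), np.float64(182.94844040919986)]
```

Those match about 25 mm of travel, after 5 s of holding. Let go and rise.

```bash
python3 -m handwheel '[{"delta_pos":[0,0,0.3],"dr":[0,0,0]},{"delta_pos":[0,0,0.8],"dr":[0,0,0]},{"delta_pos":[0,0,0.8],"dr":[0,0,0]},{"delta_pos":[0,0,0.8],"dr":[0,0,0]},{"delta_pos":[0,0,0.8],"dr":[0,0,0]},{"delta_pos":[-0.3,0,0.5],"dr":[0,0,0]},{"delta_pos":[0,0,0],"dr":[0,0,0]},{"delta_pos":[0,0,0],"dr":[0,0,0]},{"delta_pos":[0,0,0],"dr":[0,0,0]}]'
python3 - <<'E'
from h import *
save('scene','s6')
for n in('press_pad','carrier'):
  for r in mark_of('scene',n)[:1]:print(n,r)
a=cv2.imread('pics/s6.png')[140:270,230:400]
cv2.imwrite('pics/s6c.png',cv2.resize(a,None,fx=4,fy=4,interpolation=2))
E
```

```text
t: 17.55
eef_pos: [0.4926, 0.1285, 0.1747]
ee_rot: [3.141, 0.001, 0.048]
force: [-0.3, -0.5, -0.6]
width: 0.046
gripper_force: 0.0
press_pad {'location': [320.4, 198.9], 'conf': 0.93}
carrier {'location': [315.3, 211.1], 'conf': 0.98}
```

View pics/s6c.png

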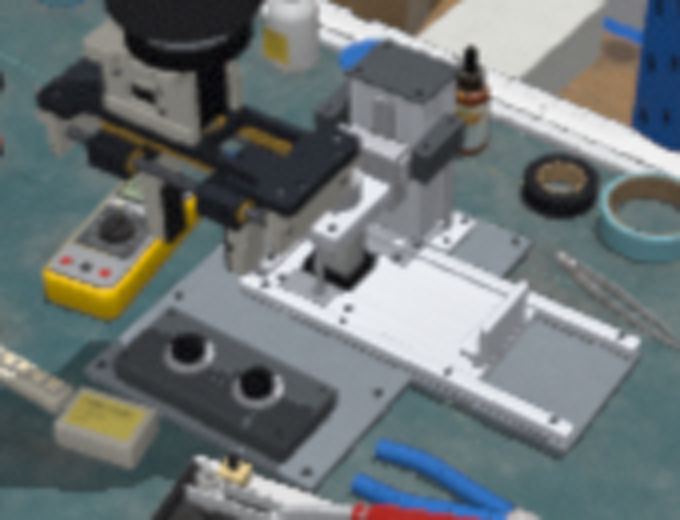

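The head stays down on the relay, both buttons (crop (188,350) and (258,385)) are back up, and the robot is clear.

```bash
python3 -c "from station import *;print(job_done())"
```

```text
the job is handed in; nothing more can be done
None
```

I pushed the carrier home against the stop and held both buttons about 5 s until the head rested on the relay. I then let go and handed the job in, with the head still down, the buttons back up and the arm clear; no verdict was returned.

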